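# Roll the polished pipe home under a hand float

### The arm

A 6-joint arm with a two-finger parallel gripper is mounted at the origin on the work surface. World frame = base frame: x ahead of the robot, y to its left, z up, the work surface at z = 0. Lengths are in m, angles in rad, forces in N, time in s.
With the tool pointing down it reaches from about 0.25 to 0.85 m from the base axis. Payload 12.5 kg.
Tool frame: the origin (TCP) lies at the very end of the fingers, on their centre line; the grasp point (between the pads) lies 19 mm behind it (hold_point_z is the distance from the TCP to the grasp point, in m); z points along the fingers, y is the direction in which the jaws open and shut (so a half turn about z gives the same grasp; the last joint's range is limited). The gripper opens to 93 mm and grips with 3 to 60 N. Pads are 15 mm wide; open, the fingers measure 128 mm over their backs; the gripper's body (75 mm by 188 mm) begins 65 mm behind the grasp point.
Start: joints at [1.223, 0.351, 1.652, -0, 1.139, -0.085], TCP at [0.143, 0.531, 0.219] pointing down, gripper open.
Joint ranges: [-2.75, 2.75], [-0.79, 2.1], [0.01, 2.65], [-1.57, 4.71], [0.07, 3.14], [-2.87, 2.87]. Speed limits (rad/s): [2.22, 2.22, 2.79, 3.14, 3.14, 3.14].

### API

Orientations are given as a rotation vector (axis times angle).
In Python, from cell import read_state, read_camera, camera_info, finish_job, find_in, hold_point_z gives the robot as it stands. The module is installed in compiled form; this text tells all that it offers.
- The arm moves only by the tool play_rows, never from a script. Its argument "plan" is a list of rows, each a list of 6 numbers: the shift along the world's x, y, z each as a share of 50 cm, from -1 to 1, then the turn, a rotation vector about the world's x, y, z each as a share of pi rad, from -1 to 1. A call has 1 to 12 rows; each row is the pose to reach, as a shift and turn from the pose commanded when the call began, turning the shorter way round; what a row does not reach only later rows make up. A row lasts 1/10 s, in which the tool goes at most 50 mm and 8.59 degrees, less where a joint would pass 70% of its speed; a pose out of reach is approached as far as the arm can. A call with a number of a shift or a turn outside -1 to 1 is refused whole. A call with a gripper value outside its range is refused whole. "jaw" is the closure, from -1 (fully open) to 1 (shut), set as the call begins (left out, the last holds). The fingers move at their own pace and stop on an object; the grip force is fixed at half the most. Time passes only in rows, so rows that repeat a pose let the fingers close. It gives the time, the measured TCP pose, the force and the opening at its end, in the units of the state.
- read_state(): the state, without advancing time (a new reading comes with each control period).
- read_camera(name): name is "side" or "top" or "wrist"; returns the picture (400x640x3 uint8, red, green, blue); there is no depth.
- camera_info(name): a dict with "fx", "fy", "cx", "cy" (pixels), "rvec" (rotation vector, rad) and "tvec" (3), from world to camera coordinates, as OpenCV has them. Camera axes: x right, y down, z forward; pixel columns grow to the right and rows downward; lengths in m; the calibration is good to about 2 mm. A picture is of the moment at which its call begins: read the wrist's pose just before it. camera_info takes no time and is no camera call; for the wrist camera it gives the pose at the moment of the call.
- finish_job(): hands the job in, once; it reports no verdict.
Trained networks look in the newest picture that a camera, given by its name, has taken for a name from the list of things; names that differ only in an ending like _2 or _b are one class to them, and where a whole thing is asked for, a point or a joint stands for the part that bears it (a point fixed in the world has none). Each returns a list of dicts, best first, with "conf" (0 to 1); they miss things now and then, are a little off and sometimes report something else, mostly with a low value. They report only what shows in the picture. A call takes as long as a camera call. They do not tell look-alikes from the thing itself.
- find_in(name, camera): "box" ([left, top, width, height] in pixels, round what is visible of it).
The state is a dict: "time": time; "joint_positions": joint angles; "qd": joint speeds; "joint_torque": joint torques, N m; "eef_pos": TCP position; "tool_rot": TCP orientation; "force": force on the tool from outside, world axes, zero at the start; "wrist_torque": the same for the moment, N m; "gripper_width": opening from 0.0 (shut) to 1.0 (fully open).
Only numpy, scipy, OpenCV 4.12 (cv2) and the standard library are available. Lean on these libraries where they do the work, as an engineer would, in place of code of your own. Each camera call takes 0.05 s, during which the arm holds its last target. There are 200 camera calls.

### The job

Take the hand float by its handle, lay its flat rubber face on top of the polished pipe and, pressing gently, roll the pipe up the ramp and over its crest until it lies in the seat along the stop rail. Then set the float back down flat on the counter and let go. The pipe must move only under the float's flat face: do not touch it with the gripper or shove it with the float's edge, do not press hard, and leave the other goods on the counter where they are.

Things in the scene. Friction and masses are not known exactly. Their poses are not given: they have to be found in the camera images.
- pipe: Polished metal pipe offcut, diameter 40, length 170, about 0.4 kg. Origin at its centre; its y axis is the pipe's axis (x and z turn as it rolls). It starts in the low bay of the rest, parallel to the stop rail within 2 degrees. Over 15 N from the float spoils its polish; 4 to 8 N rolls it well.
- float: Hand float, 0.3 kg, face down on the counter (z = 0): plate 150 (x) x 110 (y), 16 thick, its rubber face on firm foam that gives 1 mm per 14 N; on it an upright wooden handle block 28 (x) x 90 (y), 40 tall. Origin in the handle at the place to grip, 38 above the underside, 22 above the plate's top. Grip across the 28 (fingers closing along its x), 40 N or more. Roll along its x.
- rest: Pipe rest fixed on the counter, 182 (x) x 200 (y). Origin under it at counter height; the pipe is rolled to its +x; y runs along the stop rail. Along x: lip -97 to -89 (20 high); flat low bay -89 to -35 (12 high), where the pipe's centre starts at -70 to -48; ramp -35 to the crest at 24; drop into the seat 24 to 68; stop rail with face at 68, 36 high.
- crest (a point): Point on the rest at x 24, y 0, height 12 (bay floor level), below the ramp's crest. The ramp, a plate 60 long hinged at the bay's end, is set anew for each job: its real crest, not measured, stands 3.5 to 11 above this point. It does not give way. A pipe let go on it rolls back. The pipe travels half as far as a float that rolls it without slip.
- seat (a point): Where the pipe's centre comes to lie when seated against the stop rail: x 48, y 0, about 31 high in the rest's frame. The rubber seat floor slopes slightly down to the rail, so that a pipe past the crest settles against it.
- carton: Bystander: cardboard carton 90 x 70 x 60 high, on the opposite side of the rest from the float. Origin at the centre of its underside.
- wrench: Bystander: wrench 180 long lying beyond the rest. Origin under its middle.
- valve: Bystander: small brass valve, about 45 high, standing beyond the rest. Origin at the centre of its underside.
There are look-alikes about, which are no part of the job. There is more than one size of the pipe; the one meant has the size given above. Of the things that look like the float, take the one that is farthest to the robot's right at the start.

How it is judged:
On the way, in this order (a step that is already met when the one before it is completed fails the run):
1. the float lies flat on top of the pipe, in contact, the pipe still in the low bay (contact force between float and pipe above 0.5 N and z of pipe in the frame of float between -0.06 and -0.053 m and angle between float's own z axis and vertical below 0.2 rad and x of pipe in the frame of rest below -0.035 m), for 0.1 s.
2. the pipe is on the ramp under the float's flat face (contact force between float and pipe above 0.5 N and z of pipe in the frame of float between -0.06 and -0.053 m and angle between float's own z axis and vertical below 0.2 rad and x of pipe in the frame of rest between -0.012 and 0.025 m), for 0.1 s.
3. the pipe lies in the seat along the stop rail (x of pipe in the frame of rest between 0.0435 and 0.0525 m and z of pipe in the frame of rest between 0.022 and 0.036 m and angle between the y axis of pipe and the y axis of rest, either way round below 0.06 rad and y of pipe in the frame of rest between -0.04 and 0.04 m), for 0.2 s.
At the end, for the whole second after the job is handed in: Pipe at rest in the seat, centre within 4.5 mm of where it touches the stop rail, parallel to it within 0.06 rad, within 40 mm of the rest's middle lengthwise; float still, flat on the counter (within 5 mm, tilt under 0.08 rad), clear of the pipe (all of step 3 and height (world z) of float between 0.033 and 0.043 m and angle between float's own z axis and vertical below 0.08 rad and linear speed of each of float, pipe below 0.02 m/s and contact force between float and pipe below 0.1 N).
It fails at once if the float presses the pipe with more than 15 N (contact force between float and pipe above 15 N).
It fails at once if the gripper or arm touches the pipe (contact force between any of the fingers, the arm and pipe above 0.3 N).
It fails at once if the float's edge shoves the pipe from the side (contact force between float and pipe above 1 N and z of pipe in the frame of float above -0.05 m).
It fails at once if the carton, wrench or valve is moved by more than 20 mm (distance of any of carton, wrench, valve from where it was at the start of the episode above 0.02 m).
It also fails if it takes over 72 s, if anything falls off the work surface, if the arm or the gripper's body presses on something with over 40 N, if the wrist force passes 120 N, or if a joint passes its speed limit or range.

## Working session

There is one attempt and no reset: what is moved stays moved. The work goes in short steps, Python scripts to look and compute and a tool call to move; the robot and the scene stay as the last step left them, time stands still between calls to the robot, and variables do not carry over. Pictures are saved under pics/ and viewed, about 8 in all and at most 12, crops included, and the job is handed in when it is done.

Besides the shell and the picture viewer there is one more tool, called after "Emit:" by a JSON object that holds its "method" and its "body", one argument or row to a line. play_rows: Moves the arm, as the interface text tells. Its arguments: {"type":"object","properties":{"plan":{"type":"array","items":{"type":"array","items":{"type":"number","minimum":-1,"maximum":1}}},"jaw":{"type":"number"}},"required":["plan"]}

```bash
mkdir -p pics; cat > h.py <<'E'
import numpy as np, cv2
from cell import *
def cam(n):
    c=camera_info(n);K=np.array([[c['fx'],0,c['cx']],[0,c['fy'],c['cy']],[0,0,1.]])
    return K,cv2.Rodrigues(np.array(c['rvec'],float))[0],np.array(c['tvec'],float)
def ray(n,u,v,z):
    K,R,t=cam(n);o=-R.T@t;d=R.T@np.linalg.inv(K)@np.array([u,v,1.]);return o+d*(z-o[2])/d[2]
def proj(n,p):
    K,R,t=cam(n);q=K@(R@np.array(p,float)+t);return q[:2]/q[2]
E
python3 - <<'E'
from h import *
s=read_state();print(s);print(hold_point_z if not callable(hold_point_z) else hold_point_z())
ims=[]
for n in ('top','side'):
    im=read_camera(n);cv2.imwrite(f'pics/{n}0.png',im[:,:,::-1]);K,R,t=cam(n);print(n,K[0,0],-R.T@t,R.round(2).tolist())
    for o in ('pipe','float','rest','carton','wrench','valve'):
        for d in find_in(o,n)[:4]:
            b=d['box'];p=ray(n,b[0]+b[2]/2,b[1]+b[3]/2,0.02);print(o,np.round(b),round(d['conf'],2),p.round(3))
E
```

```text
{'time': 0.0, 'joint_positions': array([ 1.22338056e+00,  3.51266729e-01,  1.65242168e+00,  9.25026220e-06,
        1.13908189e+00, -8.45685112e-02]), 'qd': array([ 0.00103267, -0.00040129, -0.00039829, -0.00019829, -0.00150412,
       -0.00059001]), 'joint_torque': array([-9.07041867e-04, -4.97323680e+01, -2.85252464e+01,  6.98476285e-02,
        2.58305127e-02, -1.01110718e-04]), 'eef_pos': array([0.14274714, 0.53080042, 0.21808564]), 'tool_rot': array([-4.11663796e-01, -3.11424096e+00,  1.80388340e-03]), 'force': array([-0.51896988, -0.72240356,  0.50015652]), 'wrist_torque': array([0.05244386, 0.00351474, 0.01788336]), 'gripper_width': 1.0004132774014323}
0.0188
top 505.7861123082359 [0.32115558 0.09626189 1.14350843] [[-0.01, -1.0, -0.0], [-0.98, 0.01, -0.18], [0.18, -0.0, -0.98]]
pipe [314. 218.  75.  24.] 0.91 [0.458 0.015 0.02 ]
pipe [176. 276.  48. 124.] 0.65 [0.228 0.346 0.02 ]
float [118. 162.  73.  66.] 0.9 [0.543 0.46  0.02 ]
float [210. 175.  58.  68.] 0.79 [0.51  0.268 0.02 ]
carton [465. 214.  49.  48.] 0.65 [ 0.437 -0.291  0.02 ]
wrench [296.  60.  15.  75.] 0.78 [0.772 0.12  0.02 ]
valve [402.  86.  20.  19.] 0.57 [ 0.776 -0.135  0.02 ]
side 408.34300745691274 [-0.01818483 -0.52022021  0.95342306] [[0.73, -0.68, -0.02], [-0.53, -0.54, -0.66], [0.44, 0.49, -0.75]]
pipe [151. 173.  73.  70.] 0.85 [0.224 0.352 0.02 ]
pipe [294. 205.  53.  45.] 0.8 [0.463 0.019 0.02 ]
float [228. 128.  51.  32.] 0.95 [0.543 0.447 0.02 ]
float [251. 157.  56.  39.] 0.8 [0.506 0.263 0.02 ]
rest [289. 186.  89.  73.] 0.77 [0.5   0.005 0.02 ]
carton [370. 276.  50.  46.] 0.96 [ 0.441 -0.277  0.02 ]
wrench [346. 146.  42.  31.] 0.52 [0.762 0.111 0.02 ]
wrench [420. 188.  18.  20.] 0.52 [ 0.779 -0.13   0.02 ]
valve [423. 188.  19.  17.] 0.65 [ 0.789 -0.135  0.02 ]
```

```bash
python3 - <<'E'
import cv2
a=cv2.imread('pics/top0.png')[40:400,100:540];cv2.imwrite('pics/a.png',cv2.resize(a,None,fx=1.8,fy=1.65))
b=cv2.imread('pics/side0.png')[110:280,200:440];cv2.imwrite('pics/b.png',cv2.resize(b,None,fx=3.3,fy=3.3))
E
```

```text
(no output)
```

View pics/a.png

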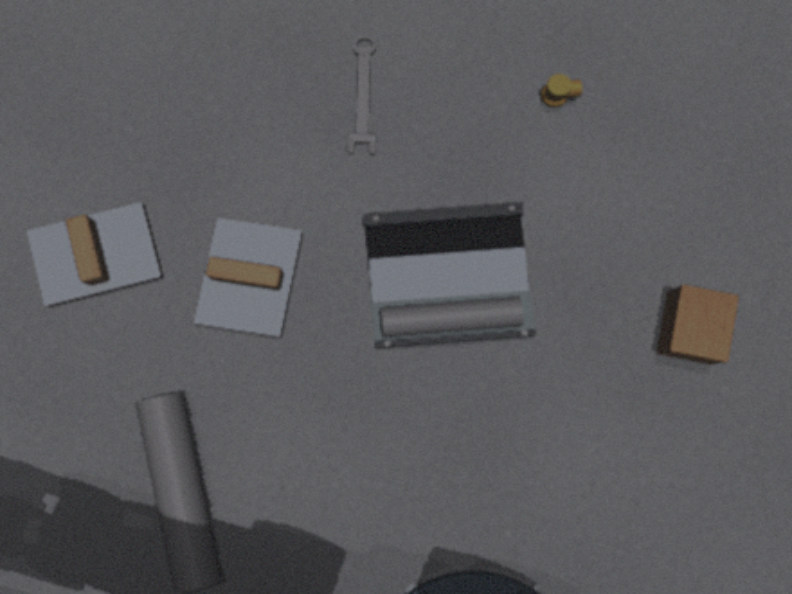

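View pics/b.png

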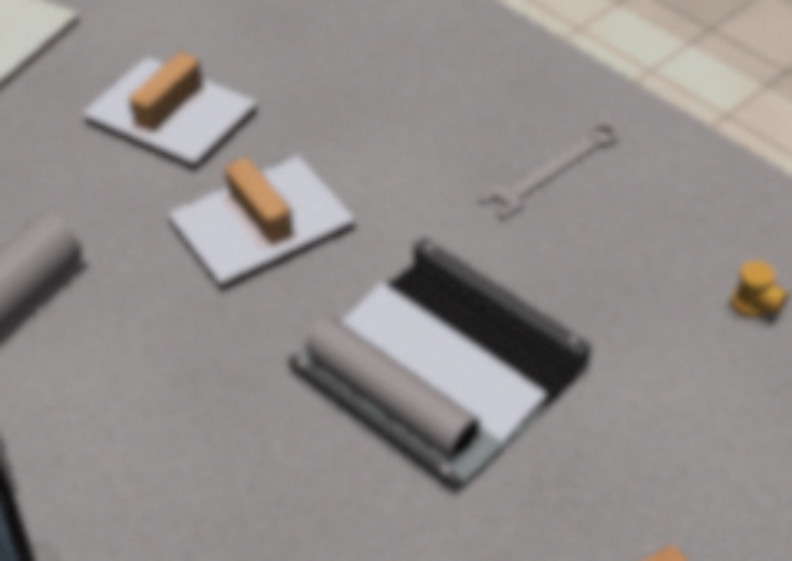

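The target float (rightmost) has its plate corners at about (217,219), (302,231), (280,336), (194,324) in crop a. The thin pipe lies in the rest's low bay, with the ramp rising towards world +x.

```bash
python3 - <<'E'
from h import *
from scipy.spatial.transform import Rotation as Ro
f=lambda u,v,z:ray('top',u/1.8+100,v/1.65+40,z)
P=[f(*q,.016) for q in((217,219),(302,231),(280,336),(194,324))]
print('float',np.mean(P,0).round(4)); d=(P[0]+P[1]-P[2]-P[3])/2;print(np.linalg.norm(d),np.degrees(np.arctan2(d[1],d[0])))
d=(P[0]+P[3]-P[2]-P[1])/2;print(np.linalg.norm(d),np.degrees(np.arctan2(-d[0],d[1])))
r=[f(376,217,.036),f(512,208,.036)];l=[f(388,343,.02),f(530,333,.02)]
print(np.round(r+l,4))
for a in(r,l):
    d=a[0]-a[1];print(np.degrees(np.arctan2(-d[0],d[1])))
p=[f(382,318,.04),f(522,312,.04)];d=p[0]-p[1];print('pipe',np.round(p,4),np.degrees(np.arctan2(-d[0],d[1])))
s=read_state();print(Ro.from_rotvec(s['tool_rot']).as_matrix().round(3))
for n in['wrist']:
    K,R,t=cam(n);print(K[0,0],-R.T@t,R.round(2))
E
```

```text
float [0.5124 0.2707 0.016 ]
0.14783592114138072 -10.031874529308288
0.1091294667530721 -9.388118742181462
[[ 0.5901  0.1094  0.036 ]
 [ 0.6009 -0.061   0.036 ]
 [ 0.4197  0.0962  0.02  ]
 [ 0.4313 -0.0794  0.02  ]]
3.6371007723451387
3.79500043086665
pipe [[ 0.4512  0.1032  0.04  ]
 [ 0.4574 -0.0676  0.04  ]] 2.0923073830779932
[[-0.966  0.26   0.   ]
 [ 0.26   0.966 -0.   ]
 [-0.    -0.    -1.   ]]
304.94018632492623 [0.07135787 0.54992477 0.38422136] [[ 0.26  0.97 -0.  ]
 [ 0.93 -0.25  0.27]
 [ 0.26 -0.07 -0.96]]
```

Emit:
{"method": "play_rows", "body": {
  "plan": [
    [0.734,-0.98,0,0,0,-0.394],
    [0.734,-0.98,0,0,0,-0.394],
    [0.734,-0.98,0,0,0,-0.394],
    [0.734,-0.98,0,0,0,-0.394],
    [0.734,-0.98,0,0,0,-0.394],
    [0.734,-0.98,0,0,0,-0.394],
    [0.734,-0.98,0,0,0,-0.394],
    [0.734,-0.98,0,0,0,-0.394],
    [0.734,-0.98,0,0,0,-0.394],
    [0.734,-0.98,0,0,0,-0.394],
    [0.734,-0.98,0,0,0,-0.394],
    [0.734,-0.98,0,0,0,-0.394]
  ],
  "jaw": -1
}}

```text
time: 1.9
eef_pos: [0.5035, 0.0489, 0.2188]
tool_rot: [2.142, 2.298, 0.001]
force: [0.9, 1.1, 0.1]
gripper_width: 0.999
```

Emit:
{"method": "play_rows", "body": {
  "plan": [
    [0.0,-0.02,0,0,0,0],
    [0,-0.02,0,0,0,0]
  ]
}}

```text
time: 2.1
eef_pos: [0.5025, 0.0397, 0.2183]
tool_rot: [-2.145, -2.295, 0.001]
force: [-0.0, 1.0, -1.4]
gripper_width: 1.0
```

```bash
python3 - <<'E'
from h import *
s=read_state();print(s['time'],s['eef_pos'],s['tool_rot'],s['force'],s['joint_positions'])
c=camera_info('wrist');im=read_camera('wrist');np.save('w1.npy',c,allow_pickle=True)
cv2.imwrite('pics/w1.png',im[:,:,::-1]);cv2.imwrite('pics/w1b.png',cv2.resize(im[:,:,::-1],(800,500)))
for o in('pipe','rest'):print(o,find_in(o,'wrist')[:2])
E
```

```text
2.1 [0.50245699 0.03973796 0.21830462] [-2.14455138e+00 -2.29488498e+00  8.16978120e-04] [-0.04848027  1.00117338 -1.39964876] [-1.34899670e-02  2.68051656e-01  1.76784746e+00  4.94375570e-05
  1.10651528e+00 -8.12126898e-02]
pipe [{'box': [252.4, 120.4, 39.7, 147.7], 'conf': 0.96}]
rest []
```

View pics/w1b.png

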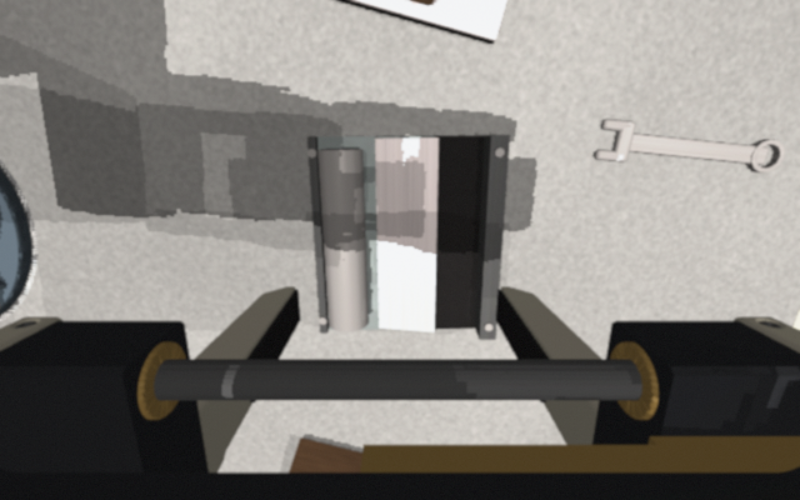

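```bash
python3 - <<'E'
from h import *
# gripper body unmoved since picture, so camera_info is still valid
f=lambda u,v,z:ray('wrist',u*.8,v*.8,z)
r=[f(500,152,.036),f(488,327,.036)];l=[f(312,153,.02),f(323,327,.02)]
print(np.round(r+l,4))
for a in(r,l):
    d=a[0]-a[1];print(np.degrees(np.arctan2(-d[0],d[1])),np.linalg.norm(d))
mr,ml=(r[0]+r[1])/2,(l[0]+l[1])/2;d=(mr-ml)[:2];print('sep',np.linalg.norm(d),np.degrees(np.arctan2(d[1],d[0])))
c=ml[:2]+d*93/169.5;print('rest c',c)
a=np.radians(np.mean([np.degrees(np.arctan2(-(q[0]-q[1])[0],(q[0]-q[1])[1])) for q in(r,l)]));ex=np.array([np.cos(a),np.sin(a)]);print('yaw',np.degrees(a))
# pipe axis: mid of silhouette at axis height
for z in(.032,):
    p=[f(343,152,.05),f(348,325,.05)]
    e=[[f(x,y,z) for x in xs] for xs,y in(((321,364),160),((329,367),318))]
    for q in e: print('pipe edges rest-x',[(ex@(w[:2]-c)).round(4) for w in q])
for z in(.0155,.0195,.023):
    print('crest',z,[(ex@(f(*q,z)[:2]-c)).round(4) for q in((439,140),(435,328))],'bay end',[(ex@(f(*q,.012)[:2]-c)).round(4) for q in((376,140),(377,328))])
for q in((343,150),(348,330)): w=f(*q,.045);print('pipe end y',(np.array([-ex[1],ex[0]])@(w[:2]-c)).round(4))
print('cam',cam('wrist')[1:] and -cam('wrist')[1].T@cam('wrist')[2])
E
```

```text
[[ 0.588   0.113   0.036 ]
 [ 0.6004 -0.0575  0.036 ]
 [ 0.4183  0.0996  0.02  ]
 [ 0.4319 -0.0777  0.02  ]]
4.14374734323521 0.17092222921221795
4.390623182859416 0.17778579075121437
sep 0.1699048815881701 5.678511936794256
rest c [0.5178798  0.02018277]
yaw 4.267185263047313
pipe edges rest-x [np.float64(-0.0831), np.float64(-0.0443)]
pipe edges rest-x [np.float64(-0.0838), np.float64(-0.0454)]
crest 0.0155 [np.float64(0.0246), np.float64(0.0254)] bay end [np.float64(-0.0342), np.float64(-0.0367)]
crest 0.0195 [np.float64(0.0242), np.float64(0.0249)] bay end [np.float64(-0.0342), np.float64(-0.0367)]
crest 0.023 [np.float64(0.0238), np.float64(0.0246)] bay end [np.float64(-0.0342), np.float64(-0.0367)]
pipe end y 0.0897
pipe end y -0.0817
cam [0.49633792 0.11511396 0.38428541]
```

Emit:
{"method": "play_rows", "body": {
  "plan": [
    [0.02,0.36,0,0,0,-0.04],
    [0.02,0.36,0,0,0,-0.078],
    [0.02,0.36,0,0,0,-0.078],
    [0.02,0.36,0,0,0,-0.078],
    [0.02,0.36,0,0,0,-0.078],
    [0.02,0.36,0,0,0,-0.078]
  ]
}}

```text
time: 2.85
eef_pos: [0.5115, 0.2221, 0.2186]
tool_rot: [2.404, 2.023, -0.0]
force: [0.0, -0.4, -1.0]
gripper_width: 0.999
```

```bash
python3 - <<'E'
from h import *
s=read_state();print(s['time'],s['eef_pos'],s['tool_rot'],s['force'])
im=read_camera('wrist')
cv2.imwrite('pics/w2.png',cv2.resize(im[:,:,::-1],(800,500)))
print(find_in('float','wrist')[:2])
E
```

```text
2.85 [0.51154664 0.22212287 0.21864616] [ 2.40387422e+00  2.02261216e+00 -4.27323470e-04] [ 0.02875614 -0.42156599 -1.0285641 ]
[{'box': [246.9, 85.5, 132.4, 94.0], 'conf': 0.8}, {'box': [279.8, 1.4, 87.6, 33.7], 'conf': 0.69}]
```

View pics/w2.png

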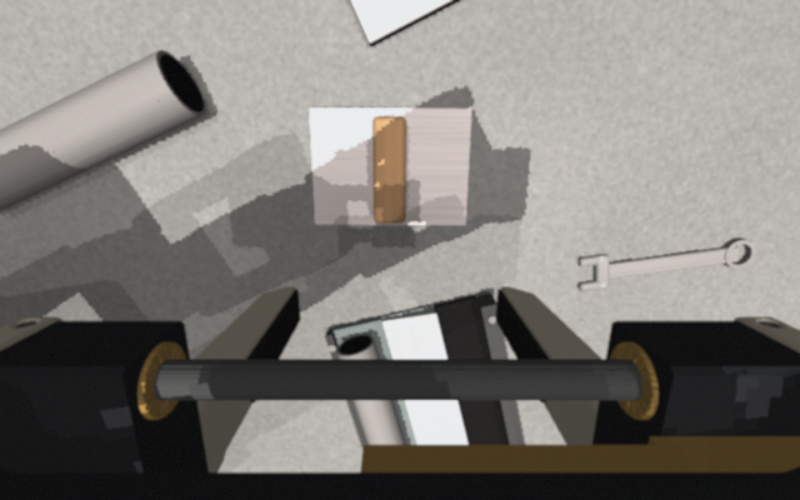

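The handle is at about x 374–406, y 117–222, and the plate corners are (309,108), (474,108), (468,224), (316,224). It is nearly aligned with the tool.

```bash
python3 - <<'E'
from h import *
f=lambda u,v,z:ray('wrist',u*.8,v*.8,z)
P=[f(*q,.016) for q in((309,108),(474,108),(468,224),(316,224))]
print('plate',np.mean(P,0).round(4))
for a,b in((0,1),(3,2)): d=P[b]-P[a];print(np.linalg.norm(d),np.degrees(np.arctan2(d[1],d[0])))
for a,b in((3,0),(2,1)): d=P[b]-P[a];print(np.linalg.norm(d),np.degrees(np.arctan2(-d[0],d[1])))
H=[f(*q,.056) for q in((374,118),(406,118),(374,216),(405,216))];print('handle',np.mean(H,0).round(4),np.round(H,3))
s=read_state();from scipy.spatial.transform import Rotation as Ro
y=Ro.from_rotvec(s['tool_rot']).as_matrix()[:,1];print('tool yaw',np.degrees(np.arctan2(y[1],y[0])),s['eef_pos'])
E
```

```text
plate [0.5155 0.27   0.016 ]
0.15022116315739198 -9.982619014886671
0.14984188088761477 -10.006566812943232
0.10772505143641456 -9.8664194558563
0.10778757897117644 -10.068105968310228
handle [0.5147 0.2725 0.056 ] [[0.509 0.315 0.056]
 [0.535 0.31  0.056]
 [0.494 0.235 0.056]
 [0.521 0.23  0.056]]
tool yaw -9.997837104057382 [0.51204101 0.22063864 0.21872006]
```

Emit:
{"method": "play_rows", "body": {
  "plan": [
    [0.006,0.1,-0.05,0,0,0],
    [0.006,0.1,-0.15,0,0,0],
    [0.006,0.1,-0.25,0,0,0],
    [0.006,0.1,-0.33,0,0,0],
    [0.006,0.1,-0.37,0,0,0],
    [0.006,0.1,-0.398,0,0,0],
    [0.006,0.1,-0.398,0,0,0],
    [0.006,0.1,-0.398,0,0,0]
  ]
}}

```text
time: 3.75
eef_pos: [0.5163, 0.2708, 0.0207]
tool_rot: [2.407, 2.018, 0.002]
force: [-0.0, -0.3, 0.2]
gripper_width: 0.999
```

Emit:
{"method": "play_rows", "body": {
  "plan": [
    [0,0,0,0,0,0],
    [0,0,0,0,0,0],
    [0,0,0,0,0,0],
    [0,0,0,0,0,0],
    [0,0,0,0,0,0],
    [0,0,0,0,0,0],
    [0,0,0,0,0,0],
    [0,0,0,0,0,0]
  ],
  "jaw": 1
}}

```text
time: 4.55
eef_pos: [0.5155, 0.2709, 0.0196]
tool_rot: [-2.407, -2.019, 0.0]
force: [-1.5, 0.2, -0.3]
gripper_width: 0.357
```

Emit:
{"method": "play_rows", "body": {
  "plan": [
    [0,0,0,0,0,0],
    [0,0,0,0,0,0],
    [0,0,0,0,0,0],
    [0,0,0,0,0,0]
  ]
}}

```text
time: 4.95
eef_pos: [0.5153, 0.2708, 0.0195]
tool_rot: [-2.407, -2.019, 0.001]
force: [-2.0, -1.1, 0.8]
gripper_width: 0.297
```

Emit:
{"method": "play_rows", "body": {
  "plan": [
    [0,0,0.03,0,0,0],
    [0,0,0.1,0,0,0],
    [0,0,0.2,0,0,0],
    [0,0,0.24,0,0,0],
    [0,0,0.24,0,0,0],
    [0,0,0.24,0,0,0],
    [0,0,0.24,0,0,0]
  ]
}}

```text
time: 5.65
eef_pos: [0.5147, 0.2704, 0.138]
tool_rot: [-2.406, -2.018, 0.004]
force: [0.5, 1.0, -3.0]
gripper_width: 0.296
```

Emit:
{"method": "play_rows", "body": {
  "plan": [
    [-0.218,-0.51,0,0,0,0.0793],
    [-0.218,-0.51,0,0,0,0.0793],
    [-0.218,-0.51,0,0,0,0.0793],
    [-0.218,-0.51,0,0,0,0.0793],
    [-0.218,-0.51,0,0,0,0.0793],
    [-0.218,-0.51,0,0,0,0.0793],
    [-0.218,-0.51,0,0,0,0.0793],
    [-0.218,-0.51,0,0,0,0.0793],
    [-0.218,-0.51,-0.06,0,0,0.0793],
    [-0.218,-0.51,-0.11,0,0,0.0793],
    [-0.218,-0.51,-0.11,0,0,0.0793],
    [-0.218,-0.51,-0.11,0,0,0.0793]
  ]
}}

```text
time: 6.85
eef_pos: [0.4067, 0.0165, 0.0846]
tool_rot: [-2.135, -2.303, 0.001]
force: [0.2, -0.4, -2.8]
gripper_width: 0.301
```

```bash
python3 - <<'E'
from h import *
F=[]
for i in range(3):
    im=read_camera('side');F.append(read_state()['force'])
s=read_state();print(s['time'],s['eef_pos'],s['tool_rot'],np.array(F).round(2),s['wrist_torque'])
cv2.imwrite('pics/s1.png',cv2.resize(im[150:300,220:420,::-1],None,fx=4,fy=4))
E
```

```text
7.0 [0.40729819 0.01612135 0.08557653] [2.13600914e+00 2.30197941e+00 1.67422454e-03] [[ 0.49  0.11 -2.92]
 [-0.4   0.24 -2.59]
 [ 0.48 -0.11 -2.87]] [-0.08889798  0.05262853 -0.02714841]
```

View pics/s1.png

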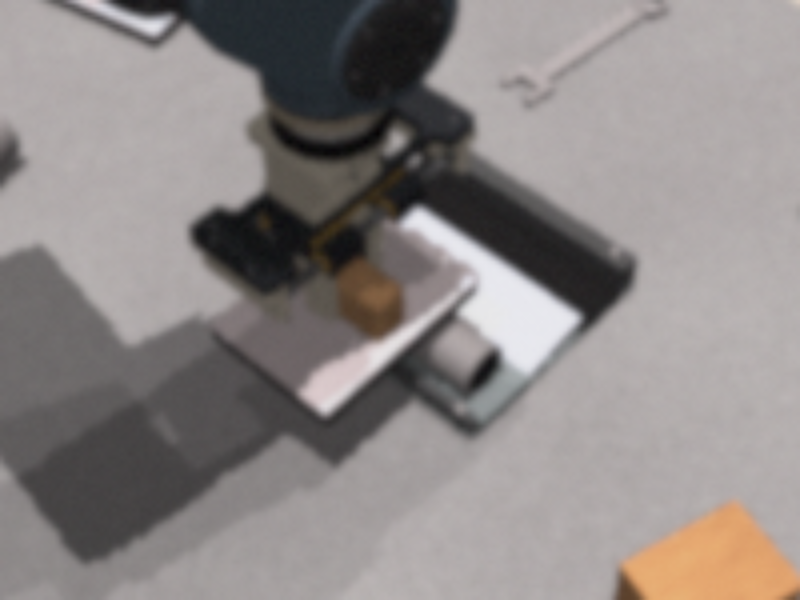

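Emit:
{"method": "play_rows", "body": {
  "plan": [
    [0,0,-0.012,0,0,0],
    [0,0,-0.018,0,0,0],
    [0,0,-0.021,0,0,0],
    [0,0,-0.021,0,0,0]
  ]
}}

```text
time: 7.4
eef_pos: [0.4064, 0.0159, 0.074]
tool_rot: [-2.137, -2.302, 0.0]
force: [0.3, -0.7, -3.0]
gripper_width: 0.298
```

Emit:
{"method": "play_rows", "body": {
  "plan": [
    [0,0,-0.001,0,0,0],
    [0,0,-0.002,0,0,0],
    [0,0,-0.002,0,0,0]
  ]
}}

```text
time: 7.7
eef_pos: [0.4065, 0.0159, 0.0731]
tool_rot: [-2.137, -2.302, 0.0]
force: [0.0, 0.1, -3.1]
gripper_width: 0.299
```

Emit:
{"method": "play_rows", "body": {
  "plan": [
    [0,0,-0.001,0,0,0],
    [0,0,-0.001,0,0,0]
  ]
}}

```text
time: 7.9
eef_pos: [0.4065, 0.0159, 0.0726]
tool_rot: [-2.137, -2.302, 0.0]
force: [-0.0, -0.2, -3.2]
gripper_width: 0.301
```

Emit:
{"method": "play_rows", "body": {
  "plan": [
    [0,0,-0.001,0,0,0],
    [0,0,-0.001,0,0,0]
  ]
}}

```text
time: 8.1
eef_pos: [0.4065, 0.0159, 0.0721]
tool_rot: [-2.137, -2.302, 0.0]
force: [0.4, 0.9, -3.2]
gripper_width: 0.297
```

Emit:
{"method": "play_rows", "body": {
  "plan": [
    [0,0,-0.0008,0,0,0],
    [0,0,-0.0008,0,0,0]
  ]
}}

```text
time: 8.3
eef_pos: [0.4065, 0.0159, 0.0717]
tool_rot: [2.137, 2.302, -0.0]
force: [0.3, -0.8, -2.7]
gripper_width: 0.302
```

Emit:
{"method": "play_rows", "body": {
  "plan": [
    [0,0,-0.0006,0,0,0],
    [0,0,-0.0006,0,0,0]
  ]
}}

```text
time: 8.5
eef_pos: [0.4067, 0.0159, 0.0715]
tool_rot: [2.137, 2.302, 0.0]
force: [-0.8, -0.0, -0.9]
gripper_width: 0.3
```

Emit:
{"method": "play_rows", "body": {
  "plan": [
    [0,0,-0.0004,0,0,0],
    [0,0,-0.0004,0,0,0],
    [0,0,-0.0004,0,0,0]
  ]
}}

```text
time: 8.8
eef_pos: [0.4068, 0.0159, 0.0714]
tool_rot: [2.137, 2.302, 0.001]
force: [-0.0, 0.8, 0.3]
gripper_width: 0.298
```

Emit:
{"method": "play_rows", "body": {
  "plan": [
    [0,0,-0.0006,0,0,0],
    [0,0,-0.0006,0,0,0],
    [0.01,0.0007,-0.0006,0,0,0],
    [0.02,0.0015,-0.0006,0,0,0],
    [0.03,0.0022,-0.0006,0,0,0],
    [0.04,0.003,-0.0006,0,0,0],
    [0.05,0.0037,-0.0006,0,0,0],
    [0.06,0.0045,-0.0006,0,0,0],
    [0.07,0.0052,-0.0006,0,0,0],
    [0.08,0.006,-0.0006,0,0,0],
    [0.08,0.006,-0.0006,0,0,0]
  ]
}}

```text
time: 9.9
eef_pos: [0.4475, 0.0191, 0.071]
tool_rot: [2.137, 2.302, 0.001]
force: [0.4, 2.7, 5.2]
gripper_width: 0.299
```

```bash
python3 - <<'E'
from h import *
im=read_camera('side');F=read_state()
s=read_state();print(s['time'],s['eef_pos'],s['tool_rot'],s['force'],s['wrist_torque'])
b=find_in('pipe','side');print([d for d in b if d['box'][0]>250])
cv2.imwrite('pics/s2.png',cv2.resize(im[190:270,270:400,::-1],None,fx=6,fy=6,interpolation=cv2.INTER_CUBIC))
E
```

```text
9.95 [0.44716255 0.01898705 0.07099882] [2.13717288e+00 2.30223751e+00 6.69173679e-04] [-0.25769205  2.76816256  6.22826681] [ 0.34774119 -0.17740425 -0.02364191]
[{'box': [331.0, 226.8, 18.9, 15.9], 'conf': 0.78}]
```

View pics/s2.png

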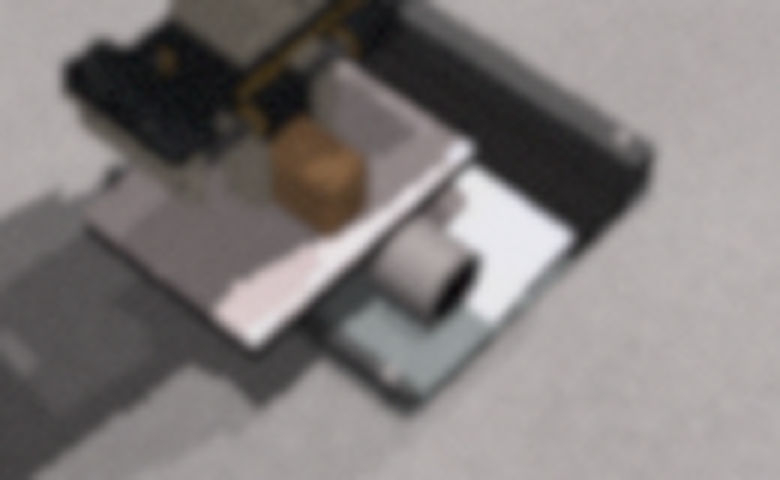

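```bash
python3 - <<'E'
from h import *
c=np.array([.5179,.0202]);a=np.radians(4.27);ex=np.array([np.cos(a),np.sin(a)]);ey=np.array([-ex[1],ex[0]])
W=lambda x,y,z:[*(c+ex*x+ey*y),z]
P=lambda *q:((proj('side',W(*q))-[270,190])*6).round(0)
for x in(-.05,-.047,-.044,-.041,-.038):print('pipe end',x,P(x,-.081,.032))
print('rail screw',P(.0765,-.085,.036),'lip screw',P(-.093,-.085,.02),'lip corner',P(-.097,-.1,.02))
for y in(-.09,-.095):
  print('bay',P(-.035,y,.012),[P(.024,y,.012+h) for h in(.0035,.007,.011)])
E
```

```text
pipe end -0.05 [444. 296.]
pipe end -0.047 [448. 292.]
pipe end -0.044 [452. 288.]
pipe end -0.041 [456. 284.]
pipe end -0.038 [460. 280.]
rail screw [619. 138.] lip screw [389. 373.] lip corner [408. 397.]
bay [478. 312.] [array([557., 233.]), array([558., 229.]), array([558., 224.])]
bay [486. 318.] [array([565., 239.]), array([566., 234.]), array([566., 229.])]
```

Emit:
{"method": "play_rows", "body": {
  "plan": [
    [0,0.0006,0.0006,0,0,0],
    [0.01,0.0015,0.0006,0,0,0],
    [0.02,0.0023,0.0006,0,0,0],
    [0.02,0.0023,0.0006,0,0,0]
  ]
}}

```text
time: 10.4
eef_pos: [0.4574, 0.0199, 0.0712]
tool_rot: [2.137, 2.302, 0.0]
force: [0.1, -1.6, 3.2]
gripper_width: 0.3
```

Emit:
{"method": "play_rows", "body": {
  "plan": [
    [0.005,0.0002,0,0,0,0],
    [0.01,0.0006,0.0001,0,0,0],
    [0.015,0.001,0.0004,0,0,0],
    [0.02,0.0013,0.0007,0,0,0],
    [0.02,0.0013,0.0007,0,0,0]
  ]
}}

```text
time: 10.9
eef_pos: [0.4668, 0.0207, 0.0716]
tool_rot: [2.137, 2.302, 0.0]
force: [0.7, -0.9, 3.7]
gripper_width: 0.302
```

Emit:
{"method": "play_rows", "body": {
  "plan": [
    [0.005,0.0004,0.0003,0,0,0],
    [0.01,0.0008,0.0006,0,0,0],
    [0.015,0.0012,0.0009,0,0,0],
    [0.02,0.0015,0.0012,0,0,0],
    [0.02,0.0015,0.0012,0,0,0]
  ]
}}

```text
time: 11.4
eef_pos: [0.4771, 0.0215, 0.0724]
tool_rot: [2.137, 2.302, 0.001]
force: [-0.5, -1.2, 6.0]
gripper_width: 0.301
```

Emit:
{"method": "play_rows", "body": {
  "plan": [
    [0.005,0.0004,0.0008,0,0,0],
    [0.01,0.0008,0.0012,0,0,0],
    [0.015,0.0012,0.0016,0,0,0],
    [0.02,0.0015,0.002,0,0,0],
    [0.02,0.0015,0.002,0,0,0]
  ]
}}

```text
time: 11.9
eef_pos: [0.487, 0.0223, 0.0733]
tool_rot: [2.137, 2.302, 0.001]
force: [-1.1, -0.3, 4.6]
gripper_width: 0.3
```

Emit:
{"method": "play_rows", "body": {
  "plan": [
    [0.005,0.0004,0.0005,0,0,0],
    [0.01,0.0008,0.001,0,0,0],
    [0.015,0.0012,0.0015,0,0,0],
    [0.02,0.0015,0.0019,0,0,0],
    [0.02,0.0015,0.0019,0,0,0]
  ]
}}

```text
time: 12.4
eef_pos: [0.497, 0.023, 0.0742]
tool_rot: [2.137, 2.302, 0.001]
force: [-1.7, -0.1, 5.3]
gripper_width: 0.3
```

Emit:
{"method": "play_rows", "body": {
  "plan": [
    [0.005,0.0004,0.0006,0,0,0],
    [0.01,0.0008,0.0011,0,0,0],
    [0.015,0.0012,0.0016,0,0,0],
    [0.02,0.0015,0.0021,0,0,0],
    [0.025,0.0019,0.0026,0,0,0],
    [0.03,0.0023,0.0031,0,0,0],
    [0.03,0.0023,0.0031,0,0,0]
  ]
}}

```text
time: 13.1
eef_pos: [0.5119, 0.0242, 0.0757]
tool_rot: [2.137, 2.302, 0.0]
force: [-1.6, 1.2, 4.3]
gripper_width: 0.298
```

```bash
python3 - <<'E'
from h import *
im=read_camera('side')
s=read_state();print(s['time'],s['eef_pos'],s['force'],s['wrist_torque'])
print([d for d in find_in('pipe','side') if d['box'][0]>250])
cv2.imwrite('pics/s3.png',cv2.resize(im[190:270,270:400,::-1],None,fx=6,fy=6,interpolation=cv2.INTER_CUBIC))
E
```

```text
13.15 [0.51165123 0.02413176 0.07562583] [-0.23855242  1.14756077  3.92297895] [ 0.03643802  0.22582301 -0.12670876]
[{'box': [303.8, 200.4, 53.4, 38.0], 'conf': 0.52}]
```

View pics/s3.png

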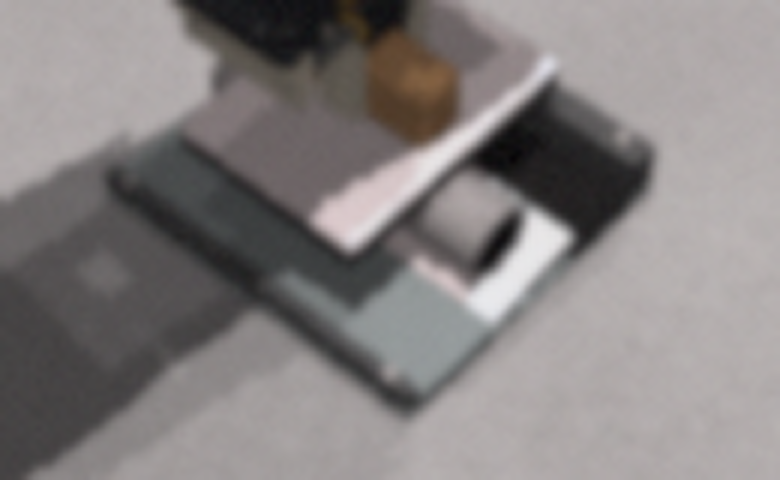

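Emit:
{"method": "play_rows", "body": {
  "plan": [
    [0.006,0.0005,0.0006,0,0,0],
    [0.012,0.0009,0.0012,0,0,0],
    [0.018,0.0013,0.0018,0,0,0],
    [0.024,0.0018,0.0024,0,0,0],
    [0.03,0.0022,0.003,0,0,0],
    [0.036,0.0027,0.0036,0,0,0],
    [0.036,0.0027,0.0036,0,0,0]
  ]
}}

```text
time: 13.9
eef_pos: [0.5299, 0.0255, 0.0775]
tool_rot: [2.137, 2.302, 0.0]
force: [-1.0, 1.9, 1.3]
gripper_width: 0.298
```

Emit:
{"method": "play_rows", "body": {
  "plan": [
    [0.006,0.0005,0.0002,0,0,0],
    [0.012,0.0009,0.0007,0,0,0],
    [0.018,0.0014,0.0012,0,0,0],
    [0.024,0.0019,0.0017,0,0,0],
    [0.03,0.0024,0.0022,0,0,0],
    [0.036,0.0029,0.0027,0,0,0],
    [0.036,0.0029,0.0027,0,0,0]
  ]
}}

```text
time: 14.6
eef_pos: [0.548, 0.0269, 0.0789]
tool_rot: [2.137, 2.302, 0.0]
force: [-0.8, 2.2, 3.0]
gripper_width: 0.298
```

Emit:
{"method": "play_rows", "body": {
  "plan": [
    [0.006,0.0006,0.0005,0,0,0],
    [0.012,0.0011,0.001,0,0,0],
    [0.018,0.0016,0.0015,0,0,0],
    [0.024,0.0021,0.002,0,0,0],
    [0.024,0.0021,0.002,0,0,0]
  ]
}}

```text
time: 15.1
eef_pos: [0.56, 0.0279, 0.0799]
tool_rot: [2.137, 2.302, 0.0]
force: [-0.3, 1.4, 2.3]
gripper_width: 0.299
```

Emit:
{"method": "play_rows", "body": {
  "plan": [
    [0.006,0.0005,0.0004,0,0,0],
    [0.012,0.001,0.0009,0,0,0],
    [0.018,0.0015,0.0014,0,0,0],
    [0.024,0.002,0.0018,0,0,0],
    [0.024,0.002,0.0018,0,0,0]
  ]
}}

```text
time: 15.6
eef_pos: [0.5721, 0.0289, 0.0809]
tool_rot: [2.137, 2.302, 0.001]
force: [-0.5, 0.1, 5.1]
gripper_width: 0.296
```

Emit:
{"method": "play_rows", "body": {
  "plan": [
    [0.006,0.0005,0.0006,0,0,0],
    [0.012,0.001,0.001,0,0,0],
    [0.018,0.0014,0.0012,0,0,0],
    [0.018,0.0014,0.0012,0,0,0]
  ]
}}

```text
time: 16.0
eef_pos: [0.5812, 0.0296, 0.0814]
tool_rot: [2.137, 2.302, 0.001]
force: [0.1, -1.1, 5.0]
gripper_width: 0.299
```

Emit:
{"method": "play_rows", "body": {
  "plan": [
    [0.006,0.0005,0.0003,0,0,0],
    [0.012,0.0009,0.0003,0,0,0],
    [0.018,0.0014,0.0003,0,0,0],
    [0.024,0.0018,0.0,0,0,0],
    [0.03,0.0023,0.0,0,0,0],
    [0.036,0.0027,0.0,0,0,0],
    [0.036,0.0027,0.0,0,0,0]
  ]
}}

```text
time: 16.7
eef_pos: [0.5984, 0.0311, 0.0808]
tool_rot: [-2.137, -2.302, 0.001]
force: [0.2, 0.3, -3.4]
gripper_width: 0.299
```

```bash
python3 - <<'E'
from h import *
im=read_camera('side')
s=read_state();print(s['time'],s['eef_pos'],s['force'],s['wrist_torque'])
print([d for d in find_in('pipe','side') if d['box'][0]>250])
cv2.imwrite('pics/s4.png',cv2.resize(im[180:270,270:400,::-1],None,fx=6,fy=6,interpolation=cv2.INTER_CUBIC))
E
```

```text
16.75 [0.59822366 0.03111557 0.08082352] [ 0.55139884  0.53845656 -3.09100226] [-0.07747693  0.05616118  0.02166873]
[{'box': [317.6, 184.8, 54.6, 42.3], 'conf': 0.84}]
```

View pics/s4.png

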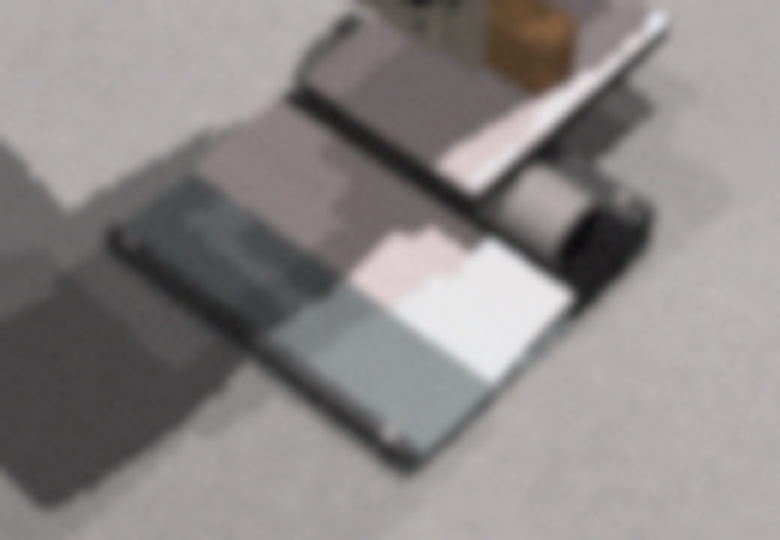

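Emit:
{"method": "play_rows", "body": {
  "plan": [
    [0,0,0.04,0,0,0],
    [0,0,0.12,0,0,0],
    [-0.166,0.48,0.12,0,0,-0.0793],
    [-0.166,0.48,0.12,0,0,-0.0793],
    [-0.166,0.48,0.12,0,0,-0.0793],
    [-0.166,0.48,0.12,0,0,-0.0793],
    [-0.166,0.48,0.12,0,0,-0.0793],
    [-0.166,0.48,0.12,0,0,-0.0793],
    [-0.166,0.48,0.12,0,0,-0.0793],
    [-0.166,0.48,0.12,0,0,-0.0793]
  ]
}}

```text
time: 17.8
eef_pos: [0.5157, 0.2701, 0.1412]
tool_rot: [2.407, 2.019, -0.001]
force: [-0.0, -0.7, -1.5]
gripper_width: 0.303
```

```bash
python3 - <<'E'
from h import *
im=read_camera('side')
s=read_state();print(s['time'],s['eef_pos'],s['force'],s['wrist_torque'])
b=[d for d in find_in('pipe','side') if d['box'][0]>250];print(b)
c=np.array([.5179,.0202]);a=np.radians(4.27);ex=np.array([np.cos(a),np.sin(a)]);ey=np.array([-ex[1],ex[0]])
for x in(.04,.044,.048,.052):
    q=[proj('side',[*(c+ex*(x+.02*np.cos(t))+ey*y),.031+.02*np.sin(t)]) for t in np.linspace(0,6.28,40) for y in(-.081,.089)]
    print(x,np.min(q,0),np.max(q,0)-np.min(q,0))
cv2.imwrite('pics/s5.png',cv2.resize(im[170:270,270:400,::-1],None,fx=6,fy=6,interpolation=cv2.INTER_CUBIC))
E
```

```text
17.85 [0.51594832 0.26976798 0.14123156] [-0.14597154  0.42714313 -3.13943157] [-0.03378372  0.12416175  0.01465842]
[{'box': [319.0, 188.0, 50.5, 34.5], 'conf': 0.8}]
0.04 [316.31856752 186.17803365] [52.21472572 40.35537815]
0.044 [317.21160955 185.46644305] [52.17631268 40.25203278]
0.048 [318.10194001 184.75700677] [52.13788578 40.14913468]
0.052 [318.98957122 184.04971505] [52.09944573 40.0466812 ]
```

View pics/s5.png

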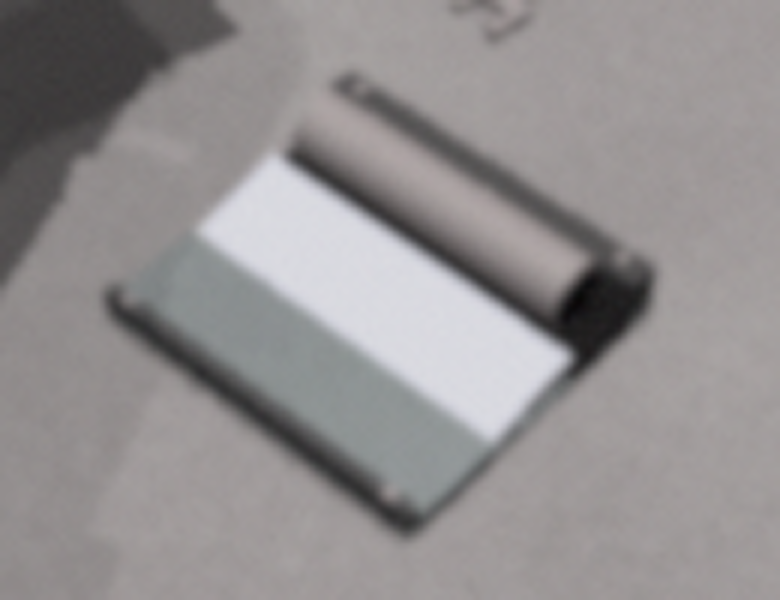

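The pipe lies along the rail in the seat. Next I set the float down.

Emit:
{"method": "play_rows", "body": {
  "plan": [
    [0,0,-0.08,0,0,0],
    [0,0,-0.16,0,0,0],
    [0,0,-0.21,0,0,0],
    [0,0,-0.228,0,0,0],
    [0,0,-0.236,0,0,0],
    [0,0,-0.24,0,0,0],
    [0,0,-0.24,0,0,0]
  ]
}}

```text
time: 18.6
eef_pos: [0.5163, 0.2711, 0.0224]
tool_rot: [2.407, 2.018, 0.003]
force: [-0.6, -0.2, -2.5]
gripper_width: 0.303
```

Emit:
{"method": "play_rows", "body": {
  "plan": [
    [0,0,-0.001,0,0,0],
    [0,0,-0.002,0,0,0],
    [0,0,-0.002,0,0,0]
  ]
}}

```text
time: 18.9
eef_pos: [0.5157, 0.2711, 0.0207]
tool_rot: [2.407, 2.019, 0.001]
force: [-0.1, 0.7, -3.0]
gripper_width: 0.299
```

Emit:
{"method": "play_rows", "body": {
  "plan": [
    [0,0,-0.001,0,0,0],
    [0,0,-0.002,0,0,0],
    [0,0,-0.0025,0,0,0],
    [0,0,-0.0025,0,0,0]
  ]
}}

```text
time: 19.3
eef_pos: [0.5156, 0.2711, 0.0194]
tool_rot: [2.407, 2.019, 0.0]
force: [-1.2, -1.3, 2.3]
gripper_width: 0.301
```

Contact with the counter, so I release and retreat.

Emit:
{"method": "play_rows", "body": {
  "plan": [
    [0,0,0,0,0,0],
    [0,0,0,0,0,0],
    [0,0,0,0,0,0],
    [0,0,0,0,0,0],
    [0,0,0,0,0,0],
    [0,0,0,0,0,0],
    [0,0,0,0,0,0],
    [0,0,0,0,0,0],
    [0,0,0,0,0,0],
    [0,0,0,0,0,0]
  ],
  "jaw": -1
}}

```text
time: 20.3
eef_pos: [0.5155, 0.271, 0.0191]
tool_rot: [2.407, 2.019, -0.0]
force: [0.5, -0.6, 0.2]
gripper_width: 0.994
```

Emit:
{"method": "play_rows", "body": {
  "plan": [
    [0,0,0.02,0,0,0],
    [0,0,0.08,0,0,0],
    [0,0,0.16,0,0,0],
    [0,0,0.24,0,0,0],
    [0,0,0.3,0,0,0],
    [-0.1,0.1,0.4,0,0,0],
    [-0.2,0.2,0.4,0,0,0],
    [-0.2,0.2,0.4,0,0,0],
    [-0.2,0.2,0.4,0,0,0]
  ]
}}

```text
time: 21.2
eef_pos: [0.4126, 0.3741, 0.2214]
tool_rot: [-2.402, -2.023, -0.004]
force: [-0.2, -0.1, 0.5]
gripper_width: 1.003
```

```bash
python3 - <<'E'
from h import *
im=read_camera('side');s=read_state();print(s['time'],s['eef_pos'],s['gripper_width'])
for o in('pipe','float','carton','wrench','valve'):print(o,[(d['box'],round(d['conf'],2)) for d in find_in(o,'side')[:3]])
cv2.imwrite('pics/s6.png',cv2.resize(im[110:330,200:460,::-1],None,fx=2.6,fy=2.6,interpolation=cv2.INTER_CUBIC))
E
```

```text
21.25 [0.41387741 0.37282658 0.22067115] 0.9941916450030176
pipe [([152.3, 174.8, 69.8, 66.1], 0.94), ([317.8, 184.2, 53.4, 41.0], 0.77)]
float [([229.7, 130.8, 48.5, 27.1], 0.78), ([253.7, 158.0, 52.6, 38.6], 0.65)]
carton [([373.5, 275.3, 44.9, 47.4], 0.87), ([287.7, 184.5, 91.0, 77.2], 0.6)]
wrench [([348.6, 144.3, 41.3, 31.4], 0.76), ([423.2, 187.4, 17.8, 18.6], 0.17)]
valve [([423.1, 188.2, 15.7, 18.0], 0.5)]
```

View pics/s6.png

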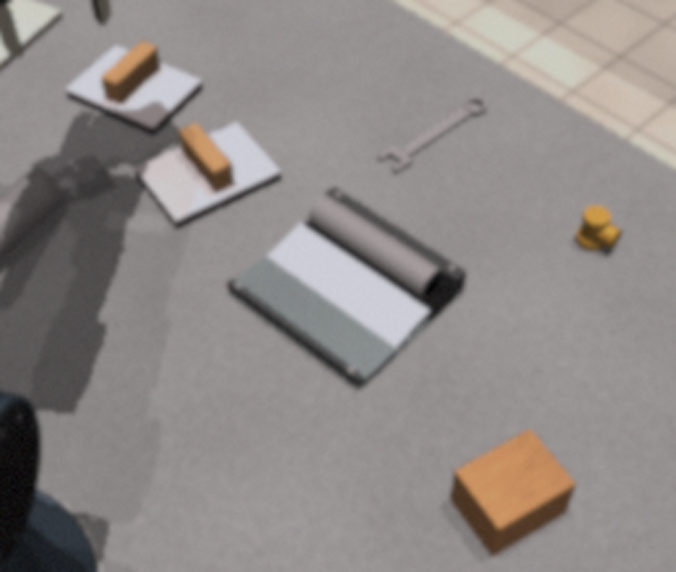

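The pipe is in the seat against the rail, the float is flat on the counter, and the bystanders haven't moved. I'm handing the job in.

```bash
python3 -c "
from cell import *
print(finish_job())"
```

```text
the job is handed in; nothing more can be done
None
```

The job is done and handed in at about 21 s. I gripped the rightmost float by its handle and laid it on the pipe. I then rolled the pipe up the ramp and over the crest, and it settled into the seat. The float went back flat at its starting place and I let go.

- **Pressing force:** the readings taken between moves stayed at about 9 N or below; force during a move was not recorded.
- **Pipe:** the last side pictures show it parallel to the stop rail and against it. The network's box matched a centre about 46–50 mm from the rest's origin, against the seat's 48 mm. One earlier box, taken just after I lifted the float, was off by a few pixels in height and size. The picture still showed the pipe seated.
- **Float and bystanders:** the float looks flat on the counter and clear of the rest. The carton, wrench and valve are within a few pixels of where they started.
- **Not settled:** the camera gave no clear value for the crest's height, so I followed the ramp by force; from the rise I estimate it stands roughly 10 mm above the bay floor.

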